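# Change the proofer's water-filter cartridge and clamp it to the click

## Robot

A 7-joint arm with a two-finger parallel gripper is mounted at the origin on the work surface. World frame = base frame: x ahead of the robot, y to its left, z up, the work surface at z = 0. Lengths are in mm, angles in rad, forces in N, time in s.
With the tool pointing down it reaches from about 400 to 925 mm from the base axis. Payload 4.1 kg.
Tool frame: the origin (TCP) lies at the very end of the fingers, on their centre line; the grasp point (between the pads) lies 19 mm behind it; z points along the fingers, y is the line along which they close (so a half turn about z gives the same grasp; the last joint's range is limited). The gripper opens to 85 mm and grips with 20 to 120 N. Pads are 22 mm wide; open, the fingers measure 114 mm over their backs; the gripper's body (76 mm by 85 mm) begins 54 mm behind the grasp point. The pads swing forward as they close: fully open they stand 13 mm farther back than shut.
Start: joints at [-1.257, 0.398, 0.045, 1.537, -0.019, 1.207, -0.051], TCP at [260.747, 595.445, 231.347] pointing down, gripper open.
Joint ranges: [-2.82, 2.82], [-0.49, 2.23], [-1.37, 1.46], [0, 2.46], [-1.36, 4.5], [0.23, 2], [-2.94, 2.94]. Speed limits (rad/s): [2.57, 2.57, 3.14, 3.14, 3.14, 3.14, 3.14].

## Interface

Orientations are given as a 3x3 rotation matrix whose columns are the frame's x, y, z axes.
In Python, from station import manip, capture, models gives the robot as it stands.
- The arm moves only by the tool drive_tool, never from a script. Its argument "steps" is text: rows parted by semicolons, each of 5 numbers parted by spaces: the shift along the tool's x, y, z in m, then the turn about the tool's z in rad, then the opening, from 0 (shut) to 1 (fully open). A call has 1 to 20 rows; each row shifts and turns the commanded pose from where the row before left it, along the tool's axes as they then stand; what a row does not reach is not made up. A row lasts 1/12 s, in which the tool goes at most 41.7 mm and 7.16 degrees, less where a joint would pass 70% of its speed; a pose out of reach is approached as far as the arm can. A call is refused whole if a number of a shift passes 0.0417 or a number of a turn 0.125, either way. A call with a gripper value outside its range is refused whole. The fingers move at their own pace and stop on an object; "squeeze" is the grip in N (left out, the last holds). Time passes only in rows, so rows that do not move let the fingers close. It gives the time, the measured TCP pose, the force, the opening and the grip force at its end, in the units of the state.
- manip.observe(): the state, without advancing time (a new reading comes with each control period).
- capture(name): name is "side" or "top" or "wrist"; returns a dict with "pixels" (400x640x3 uint8, blue, green, red), "z_map" (400x640 float32, mm along the optical axis (not along the pixel's ray), 0 where there is no reading), "K" (3x3 intrinsics, pixels), "world_from_camera" (4x4, takes a point from camera to world coordinates). Camera axes: x right, y down, z forward; pixel columns grow to the right and rows downward; lengths in mm; the calibration is good to about 2 mm. A picture is of the moment at which its call begins.
- manip.close_job(): hands the job in; it is judged then, once.
Trained networks look in a picture, given as the dict that the camera call returned (one of the last four; its "shot" number tells which), for a name from the list of things; names that differ only in an ending like _2 or _b are one class to them, and where a whole thing is asked for, a point or a joint stands for the part that bears it (a point fixed in the world has none). Each returns a list of dicts, best first, with "score" (0 to 1); they miss things now and then, are a little off and sometimes report something else, mostly with a low value. They report only what shows in the picture. A call takes as long as a camera call. They do not tell look-alikes from the thing itself.
- models.look_for(picture, query): "position" ([column, row] as shares, 0 to 1, of the picture: columns of its width, rows of its height, amid what is visible of it).
- models.silhouettes(picture, query): "pixels" (400x640 bool, what is visible of it) and "position" ([column, row] as shares, 0 to 1, of the picture: columns of its width, rows of its height, amid what is visible of it).
The state is a dict: "time_s": time; "q": joint angles; "qvel": joint speeds; "tau": joint torques, N m; "eef_pos": TCP position; "tcp_rot": TCP orientation; "force": force on the tool from outside, world axes, zero at the start; "wrist_torque": the same for the moment, N m; "finger_gap": finger opening in mm; "finger_force": force on a finger pad.
Only numpy, scipy, OpenCV 4.12 (cv2) and the standard library are available. Lean on these libraries where they do the work, as an engineer would, in place of code of your own. Each camera call takes 0.05 s, during which the arm holds its last target. There are 200 camera calls.

## Task

Fit the new, blue-topped filter cartridge in the proofer's water unit: press the green push latch on the deck so that the hidden drawer springs out, stand the cartridge upright in its tray, and push the drawer back in until it latches shut. Then screw the orange clamp knob down clockwise, regripping as needed, until its torque clutch slips and clicks, and stop there, after one to three clicks, leaving it tight. Leave the brown spent cartridge and the baker's other things where they are.

Things in the scene. Friction and masses are not known exactly. Their poses are not given: they have to be found in the camera images.
- unit: The fixed low grey water-filter unit, 220 (x) x 360 (y) x 85 mm high. Origin: centre of its underside; its x points from its front face (x = -110 mm, towards the robot) to its back, z up; its yaw varies by up to 0.2 rad. Deck (top) at z = 85 mm. In its frame: drawer bay around y = +80 mm, knob axis at (-45, -90) mm, latch at (-65, 80) mm. Water pipes leave its back.
- latch_top (a point): Centre of the top of the green round push latch, 30 mm across, 12 mm above the deck. It goes down 7 mm on a spring (2 N at first, 5 N at the bottom) and releases the drawer after 5.5 mm; it springs up again, and also dips by itself as the drawer is pushed home.
- drawer (a joint): Travel of the drawer (m): 0 shut and latched, 0.09 sprung out towards the unit's -x. Its spring pushes out with 5 N when shut, 2 N when out. To shut it, push the front panel in until the catch snaps (about 9 N in the last 15 mm); it can be pushed 3 mm past shut, where it stops hard. Let go, it then reads under 5 mm.
- drawer_front (a point): Centre of the outer face of the drawer's steel front panel, 104 mm wide (y) and 58 mm high (from 8 to 66 mm above the table), moving with the drawer; axes as the unit's. When shut the panel stands 2 mm proud of the unit's front and has no handle.
- pocket (a point): Centre of the inner floor of the drawer's white tray, 12 mm above the table, moving with the drawer; axes as the unit's. Inside it is 72 mm (x) by 60 mm (y); side and rear walls are 4 mm thick, 14 mm high; the front wall is the panel, its top 54 mm above this floor. Hidden under the deck when shut.
- cartridge_mid (a point): Centre (25 mm above its underside) of the new filter cartridge, a block 60 (its x) x 36 (its y) x 50 mm high, white with a blue top, 0.1 to 0.2 kg. It stands upright on the table, on the left or on the right. In the tray its x may point along the tray's x either way round.
- spent_mid (a point): Centre of the spent cartridge: same size, tan with a brown top. Leave it alone.
- knob_grip (a point): Point on the clamp knob's axis, at the height to grip (126 mm above the table); it turns with the knob. The orange grip is an upright bar 44 mm long (its x), 14 mm thick (its y), from 106 to 140 mm above the table, on a black disc 44 mm across and a brass collar 58 mm across (its underside at 87 mm). Tighten clockwise seen from above.
- knob (a joint): Slip of the knob on the collar (rad), 0 at the start, growing clockwise. It stays under 0.05 while the screw runs down and grows only as the clutch slips: the torque climbs to about 0.35 N m, then at the click (0.26, 0.79, 1.31 rad) drops and the knob springs on to the next rest (0.52, 1.05, 1.57 rad). Let go before a click, it springs back.
- collar (a joint): Turn of the brass collar, that is of the screw (rad), growing clockwise. It turns with the knob at about 0.17 N m until the screw bottoms, 1.1 to 1.9 rad beyond the start (it varies), then stands still while the knob slips. It stays where it is left (a click may kick it back by 0.05); turning the knob back loosens it.
- scraper: Dough scraper lying flat, 113 x 100 mm, a white blade with a wooden handle.
- brush: Flour brush lying on the table.
- jar: Glass jar with a steel lid, 72 mm across, 110 mm high.
- bowl: Steel bowl, 150 mm across, 60 mm high.
- cup: White mug, 72 mm across, 75 mm high.
Things that resemble listed ones, but are neither listed nor needed, are in the scene too. Leave any pink or red look-alike of the part that bears cartridge_mid alone.

How it is judged (in metres and radians):
On the way, in this order (a step that is already met when the one before it is completed fails the run):
1. the latch is pressed and the drawer springs out (value of joint drawer above 0.07 m), for 0.1 s.
2. the new cartridge stands upright in the open drawer's tray (x of cartridge_mid in the frame of pocket between -0.02 and 0.02 m and y of cartridge_mid in the frame of pocket between -0.02 and 0.02 m and z of cartridge_mid in the frame of pocket between 0.02 and 0.031 m and angle between cartridge_mid's own z axis and vertical below 0.15 rad and value of joint drawer above 0.05 m), for 0.2 s.
3. the drawer is pushed shut with the cartridge in it and latches (x of cartridge_mid in the frame of pocket between -0.02 and 0.02 m and y of cartridge_mid in the frame of pocket between -0.02 and 0.02 m and z of cartridge_mid in the frame of pocket between 0.02 and 0.031 m and angle between cartridge_mid's own z axis and vertical below 0.15 rad and value of joint drawer below 0.005 m), for 0.3 s.
4. the knob is screwed down until its clutch slips by one click (value of joint drawer below 0.005 m and value of joint knob above 0.3 rad and value of joint collar above 2.8 rad), for 0.1 s.
At the end, for the whole second after the job is handed in: New cartridge upright (0.15 rad), at rest on the tray floor, centred within 20 mm in x and y; drawer latched shut (under 5 mm); knob slipped by 0.3 to 1.7 rad (one to three clicks) and the screw still tight (collar within 0.2 rad of where it bottoms) (all of step 4 and x of cartridge_mid in the frame of pocket between -0.02 and 0.02 m and y of cartridge_mid in the frame of pocket between -0.02 and 0.02 m and z of cartridge_mid in the frame of pocket between 0.02 and 0.031 m and angle between cartridge_mid's own z axis and vertical below 0.15 rad and value of joint knob below 1.7 rad and linear speed of cartridge below 0.02 m/s); the robot touches nothing.
It fails at once if the knob is run on past three clicks (slip over 1.7 rad) (value of joint knob above 1.7 rad).
It fails at once if the spent cartridge is moved by more than 30 mm (distance of spent_mid from where it was at the start of the episode above 0.03 m).
It fails at once if one of the baker's other things is moved by more than 30 mm (distance of any of scraper, brush, jar, bowl, cup from where it was at the start of the episode above 0.03 m).
It also fails if it takes over 72 s, if anything falls off the work surface, if the arm or the gripper's body presses on something with over 40 N, if the wrist force passes 120 N, or if a joint passes its speed limit or range.

## Working session

There is one attempt and no reset: what is moved stays moved. The work goes in short steps, Python scripts to look and compute and a tool call to move; the robot and the scene stay as the last step left them, time stands still between calls to the robot, and variables do not carry over. Pictures are saved under pics/ and viewed, at most 10 in all, crops included, and the job is handed in when it is done.

Besides the shell and the picture viewer there is one more tool, called after "Call:" as name(argument=value, ...), one argument or row to a line, values as JSON. drive_tool: Moves the arm, as the interface text tells. Its arguments: {"type":"object","properties":{"steps":{"type":"string"},"squeeze":{"type":"number"}},"required":["steps"]}

```bash
ls; mkdir -p pics; cat > h.py <<'E'
import numpy as np, cv2
from station import manip, capture, models
def cloud(c):
    z=c["z_map"].astype(float);K=c["K"];v,u=np.mgrid[0:400,0:640]
    p=np.stack([(u-K[0][2])*z/K[0][0],(v-K[1][2])*z/K[1][1],z],-1)
    T=np.array(c["world_from_camera"]);w=p@T[:3,:3].T+T[:3,3];w[z==0]=np.nan
    return w
def st():
    s=manip.observe();print({k:np.round(s[k],3).tolist() for k in("time_s","eef_pos","tcp_rot","force","wrist_torque","finger_gap","q")});return s
E
python3 - <<'E'
from h import *
st()
for n in("top","side"):
    c=capture(n);cv2.imwrite(f"pics/{n}0.png",c["pixels"]);w=cloud(c)
    print(n,np.round(c["world_from_camera"],2).tolist())
    for q in("unit","latch_top","cartridge_mid","spent_mid","knob_grip","drawer_front","scraper","brush","jar","bowl","cup"):
        for d in models.silhouettes(c,q)[:4]:
            if d["score"]<.2: continue
            m=d["pixels"];P=w[m];P=P[~np.isnan(P[:,0])]
            if len(P)<5: continue
            h=np.percentile(P[:,2],90);t=P[P[:,2]>h-6]
            r=cv2.minAreaRect(t[:,:2].astype(np.float32))
            print(q,round(d["score"],2),[round(d["position"][0]*640),round(d["position"][1]*400)],"h",round(h),"rect",np.round(r[0]),np.round(r[1]),round(r[2]))
E
```

```text
pics
{'time_s': 0.0, 'eef_pos': [260.502, 594.827, 230.258], 'tcp_rot': [[-0.916, 0.401, -0.001], [0.401, 0.916, -0.002], [-0.0, -0.002, -1.0]], 'force': [-0.2, -0.807, -0.025], 'wrist_torque': [0.023, -0.036, -0.073], 'finger_gap': 85.642, 'q': [-1.257, 0.399, 0.045, 1.538, -0.019, 1.207, -0.051]}
top [[-0.02, -0.99, 0.16, 364.88], [-1.0, 0.02, -0.02, 18.41], [0.01, -0.16, -0.99, 1119.18], [0.0, 0.0, 0.0, 1.0]]
unit 0.71 [333, 149] h 88 rect [694. -47.] [221. 360.] 1
latch_top 0.39 [306, 169] h 98 rect [628.  32.] [19. 21.] 0
cartridge_mid 0.93 [153, 263] h 52 rect [398. 454.] [56. 34.] 45
cartridge_mid 0.79 [195, 295] h 52 rect [311. 335.] [34. 55.] 18
cartridge_mid 0.58 [196, 249] h 52 rect [421. 335.] [35. 55.] 59
spent_mid 0.78 [443, 233] h 51 rect [ 455. -336.] [34. 55.] 89
knob_grip 0.81 [365, 157] h 141 rect [ 650. -137.] [14. 42.] 8
drawer_front 0.72 [305, 190] h 67 rect [583.  31.] [ 5. 92.] 1
scraper 0.55 [364, 263] h 13 rect [ 389. -125.] [111. 100.] 7
brush 0.84 [158, 183] h 21 rect [605. 443.] [197.  41.] 37
jar 0.55 [182, 155] h 111 rect [687. 374.] [62. 61.] 16
jar 0.
[... 610 characters left out ...]
0, 189] h 49 rect [307. 327.] [31. 49.] 21
cartridge_mid 0.3 [331, 211] h 64 rect [581.  23.] [93. 10.] 90
spent_mid 0.88 [349, 302] h 50 rect [ 451. -341.] [34. 55.] 85
knob_grip 0.71 [373, 216] h 137 rect [ 646. -145.] [13. 41.] 7
drawer_front 0.62 [331, 216] h 63 rect [579.  25.] [ 9. 96.] 3
scraper 0.6 [332, 215] h 64 rect [581.  24.] [96. 10.] 90
brush 0.56 [297, 164] h 19 rect [603. 440.] [199.  38.] 37
jar 0.78 [318, 161] h 109 rect [683. 365.] [54. 55.] 56
jar 0.57 [332, 211] h 64 rect [581.  27.] [101.  10.] 90
bowl 0.72 [373, 215] h 138 rect [ 647. -143.] [16. 43.] 6
bowl 0.67 [438, 273] h 57 rect [ 697. -392.] [149. 146.] 26
cup 0.68 [406, 315] h 72 rect [ 543. -466.] [74. 71.] 50
```

```bash
python3 - <<'E'
import cv2,numpy as np
a=cv2.imread("pics/top0.png")
L=cv2.resize(a[220:330,110:240],None,fx=3,fy=3,interpolation=cv2.INTER_CUBIC)
o=np.zeros((400+0,640,3),np.uint8)
cv2.imwrite("pics/crop0.png",L)
E
```

```text
(no output)
```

View pics/top0.png

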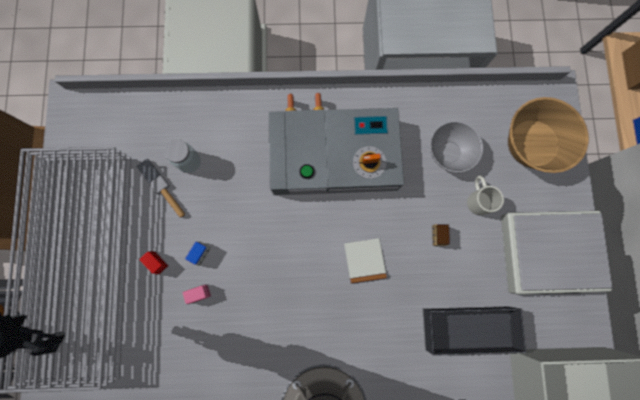

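View pics/crop0.png

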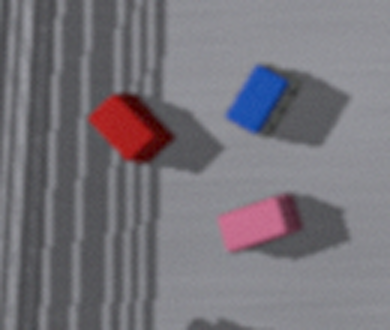

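Candidates on the left: red at (153,263), blue at (197,253) and pink at (196,295). The blue one is the new cartridge, and the enlarged crop confirms its blue top. In the top picture the latch is at (306,170), the knob at (370,159) and the spent cartridge at (441,235). The unit fit agrees with the latch and knob positions. I'll go above the latch with the fingers shut.

Call:
drive_tool(
  steps="-0.031 -0.0206 0 0 0;-0.031 -0.0206 0 0 0;-0.031 -0.0206 0 0 0;-0.031 -0.0206 0 0 0;-0.031 -0.0206 0 0 0;-0.031 -0.0206 0 0 0;-0.031 -0.0206 0 0 0;-0.031 -0.0206 0 0 0;-0.031 -0.0206 0 0 0;-0.031 -0.0206 0 0 0;-0.031 -0.0206 0 0 0;-0.031 -0.0206 0 0 0;-0.031 -0.0206 0 0 0;-0.031 -0.0206 0 0 0;-0.031 -0.0206 0 0 0;-0.031 -0.0206 0 0 0;-0.031 -0.0206 0 0 0;-0.034 -0.0206 0 0 0;0 0 0 0 0;0 0 0 0 0",
)

```text
time_s: 2.87
eef_pos: [626.7, 27.2, 231.2]
tcp_rot: [[-0.914, 0.406, 0.0], [0.406, 0.914, -0.001], [-0.001, -0.001, -1.0]]
force: [-0.2, 0.2, 0.3]
finger_gap: 0.1
finger_force: 0.0
```

Call:
drive_tool(
  steps="0 0.003 0.032 0 0;0 0 0.032 0 0;0 0 0.032 0 0;0 0 0.027 0 0;0 0 0.006 0 0;0 0 0.004 0 0;0 0 0.004 0 0;0 0 0.003 0 0;0 0 0 0 0;0 0 0 0 0",
)

```text
time_s: 3.7
eef_pos: [628.6, 34.1, 93.1]
tcp_rot: [[-0.916, 0.401, 0.003], [0.401, 0.916, 0.001], [-0.003, 0.002, -1.0]]
force: [-0.6, -0.2, 3.5]
finger_gap: -0.3
finger_force: 1.6
```

```bash
python3 - <<'E'
from h import *
c=capture("top");w=cloud(c)
for q in("drawer_front","cartridge_mid"):
  for d in models.silhouettes(c,q)[:5]: print(q,round(d["score"],2),np.round(np.nanmean(w[d["pixels"]],0)))
st()
E
```

```text
cartridge_mid 0.87 [312. 331.  40.]
cartridge_mid 0.76 [397. 447.  40.]
{'time_s': 3.85, 'eef_pos': [628.516, 34.074, 92.686], 'tcp_rot': [[-0.916, 0.401, 0.003], [0.401, 0.916, 0.001], [-0.003, 0.002, -1.0]], 'force': [0.733, 1.004, 3.451], 'wrist_torque': [0.274, -0.167, -0.027], 'finger_gap': 0.119, 'q': [-0.37, 0.514, 0.335, 1.735, -0.205, 0.924, 1.206]}
```

Call:
drive_tool(
  steps="0 0 0.0025 0 0;0 0 0.001 0 0;0 0 0 0 0;0 0 0 0 0",
)

```text
time_s: 4.18
eef_pos: [628.5, 34.1, 90.0]
tcp_rot: [[-0.916, 0.401, 0.003], [0.401, 0.916, 0.001], [-0.002, 0.003, -1.0]]
force: [-1.4, 2.1, 12.5]
finger_gap: 0.1
finger_force: 6.1
```

Call:
drive_tool(
  steps="0 0 -0.037 0 0;0 0 -0.037 0 0;0.01 0.006 -0.036 0 0;0.027 0.0165 0 0 0.5;0.027 0.0165 0 0 1;0.027 0.0165 0 0 1;0.027 0.0165 0 0 1;0.027 0.0165 0 0 1;0.027 0.0165 0 0 1;0.027 0.0165 0 0 1;0.027 0.0165 0 0 1;0.027 0.0165 0 0 1;0.027 0.0165 0 0 1;0.027 0.0165 0 0 1;0.004 0.0015 0 0 1;0 0 0 0.12 1;0 0 0 0 1;0 0 0 0 1",
)

```text
time_s: 5.68
eef_pos: [418.3, 330.4, 197.3]
tcp_rot: [[-0.862, 0.506, -0.0], [0.506, 0.862, -0.001], [-0.001, -0.001, -1.0]]
force: [0.1, -0.3, 0.6]
finger_gap: 85.4
finger_force: 0.0
```

```bash
cat >> h.py <<'E'
def bluec(c):
    w=cloud(c);b=c["pixels"].astype(int)
    m=(b[...,0]>b[...,2]*1.8)&(b[...,0]>b[...,1]*1.4)&(b[...,0]>60)
    m&=(abs(w[...,2]-52)<18)
    n,l,s,ce=cv2.connectedComponentsWithStats(m.astype(np.uint8))
    if n<2: return None
    i=1+np.argmax(s[1:,4]);P=w[l==i];P=P[P[:,2]>np.median(P[:,2])-4]
    r=cv2.minAreaRect(P[:,:2].astype(np.float32))
    print("blue",np.round(np.mean(P,0),1),"rect",np.round(r[0],1),np.round(r[1],1),round(r[2],1));return r
E
python3 - <<'E'
from h import *
st()
c=capture("wrist");cv2.imwrite("pics/w1.png",c["pixels"]);bluec(c)
c=capture("top");cv2.imwrite("pics/t1.png",c["pixels"]);bluec(c);w=cloud(c)
for q in("drawer_front","pocket","drawer"):
  for d in models.silhouettes(c,q)[:3]:
    P=w[d["pixels"]];P=P[~np.isnan(P[:,0])];print(q,round(d["score"],2),np.round(np.mean(P,0)),np.round(np.percentile(P,[2,98],axis=0)).tolist())
# height map along centre line of tray and across it
for (x,y) in [(x,25+7) for x in range(470,600,6)]+[(525,y) for y in range(-20,84,5)]:
    m=(abs(w[...,0]-x)<3)&(abs(w[...,1]-y)<3);print((x,y),np.round(w[m][:,2]).astype(int)[:6].tolist(),end=" ")
E
```

```text
{'time_s': 5.683, 'eef_pos': [418.347, 330.369, 197.314], 'tcp_rot': [[-0.862, 0.506, -0.0], [0.506, 0.862, -0.001], [-0.001, -0.001, -1.0]], 'force': [0.115, -0.344, 0.565], 'wrist_torque': [-0.032, -0.042, 0.011], 'finger_gap': 85.402, 'q': [-0.942, 0.225, 0.224, 1.862, -0.056, 1.062, 0.344]}
blue [418.6 334.2  49.8] rect [419.8 333.9] [32.1 55. ] 59.0
blue [427.3 329.9  49.6] rect [426.6 330.1] [31.7 39.5] 60.2
drawer_front 0.61 [530.  31.  22.] [[491.0, -15.0, -1.0], [575.0, 73.0, 67.0]]
pocket 0.69 [530.  30.  24.] [[491.0, -13.0, 8.0], [573.0, 72.0, 67.0]]
drawer 0.89 [531.  30.  23.] [[491.0, -11.0, 7.0], [574.0, 66.0, 67.0]]
(470, 32) [2, -1, 0, -2] (476, 32) [1, -1, -2, -2] (482, 32) [2, 0, -2, -1, 1, 0] (488, 32) [1, -3, 2, 2] (494, 32) [65, 66, 65, 67, 62, 63] (500, 32) [61, 65, 62] (506, 32) [] (512, 32) [10, 10, 11, 11, 9, 11] (518, 32) [13, 15, 13, 14] (524, 32) [10, 15, 11, 12] (530, 32) [9, 12, 10, 14] (536, 32) [15, 14, 10, 13] (542, 32) [12, 11, 12, 14] (548, 32) [15, 14, 13, 14, 11, 13] (554, 32) [12, 12, 14, 13, 10, 12] (560, 32) [15, 10, 9, 14, 14, 10] (566, 32) [14, 13, 13] (572, 32) [26, 24, 15, 12, 9, 12] (578, 32) [22, 21] (584, 32) [86, 87, 84, 82, 4, 2] (590, 32) [84, 84, 83, 85, 7, 5] (596, 32) [83, 85, 84, 3, 5, 3] (525, -20) [-1, 1, 2, -2] (525, -15) [2, -2, 1, 1] (525, -10) [1, 1, -1, 2] (525, -5) [0, 1, -2, -1] (525, 0) [14, 29, 14, 29, 12] (525, 5) [15, 12, 13, 15, 13] (525, 10) [14, 13, 12, 11, 7, 15] (525, 15) [13, 14, 14, 11] (525, 20) [11, 11, 12, 9] (525, 25) [14, 10, 12, 8] (525, 30) [10, 15, 11, 12] (525, 35) [17, 10, 10, 11] (525, 40) [12, 12, 6, 12] (525, 45) [12, 13, 12, 15] (525, 50) [12, 13, 14, 13] (525, 55) [11, 10, 12, 13, 9, 14] (525, 60) [28, 19, 11, 23, 13] (525, 65) [28, 24, 1, 25, -2] (525, 70) [0, -6, -2, 3, -2] (525, 75) [1, 0, -1, -2] (525, 80) [-4, 1, 2, 0]
```

Call:
drive_tool(
  steps="0.001 0.0037 0.036 0 1;0 0 0.036 0 1;0 0 0.036 0 1;0 0 0.036 0 1;0 0 0.02 0 1;0 0 0.015 0 1;0 0 0 0 1;0 0 0 0 0.3;0 0 0 0 0;0 0 0 0 0;0 0 0 0 0;0 0 0 0 0;0 0 0 0 0;0 0 0 0 0",
  squeeze=40,
)

```text
time_s: 7.1
eef_pos: [420.1, 336.0, 20.3]
tcp_rot: [[-0.861, 0.508, 0.002], [0.508, 0.861, 0.002], [-0.001, 0.003, -1.0]]
force: [-0.5, -0.5, 7.2]
finger_gap: 35.2
finger_force: 42.1
```

Call:
drive_tool(
  steps="0 0 -0.02 0 0;0 0 -0.035 0 0;0 0 -0.035 0 0;-0.0255 -0.0205 -0.03 0 0;-0.0255 -0.0205 -0.01 0 0;-0.0255 -0.0205 0 0 0;-0.0255 -0.0205 0 0 0;-0.0255 -0.0205 0 0 0;-0.0255 -0.0205 0 0 0;-0.0255 -0.0205 0 0 0;-0.0255 -0.0205 0 0 0;-0.0255 -0.0205 0 0 0;-0.0255 -0.0205 0 0 0;0 0 0 -0.11 0;0 0 0 -0.11 0;0 0 0 -0.11 0;0 0 0 -0.11 0;0 0 0 -0.11 0;0 0 0 0 0;0 0 0 0 0",
)

```text
time_s: 8.77
eef_pos: [533.6, 30.8, 146.9]
tcp_rot: [[-1.0, -0.014, -0.0], [-0.014, 1.0, 0.0], [0.0, 0.0, -1.0]]
force: [-0.5, -0.7, -1.1]
finger_gap: 34.9
finger_force: 41.2
```

```bash
python3 - <<'E'
from h import *
st()
c=capture("side");cv2.imwrite("pics/s2.png",c["pixels"])
w=cloud(c)
E
```

```text
{'time_s': 8.767, 'eef_pos': [533.56, 30.798, 146.894], 'tcp_rot': [[-1.0, -0.014, -0.0], [-0.014, 1.0, 0.0], [0.0, 0.0, -1.0]], 'force': [-0.528, -0.735, -1.14], 'wrist_torque': [-0.012, 0.024, 0.059], 'finger_gap': 34.929, 'q': [-0.378, 0.286, 0.287, 1.914, -0.098, 0.955, 1.54]}
```

View pics/s2.png

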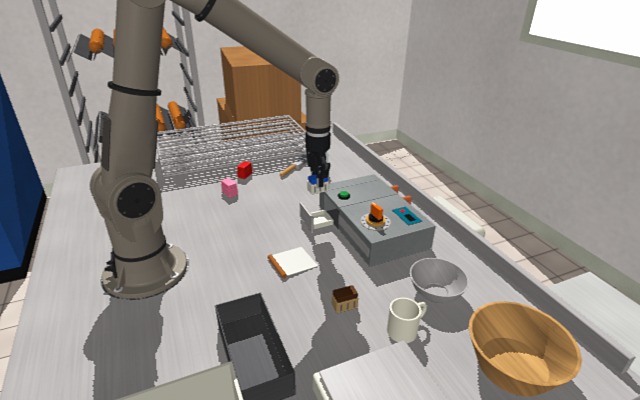

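The side picture shows the cartridge held at (318,183), over the open drawer at (320,217). I'll lower it in.

Call:
drive_tool(
  steps="-0.0025 0 0.03 0 0;0 0 0.03 0 0;0 0 0.02 0 0;0 0 0.012 0 0;0 0 0.01 0 0;0 0 0.006 0 0;0 0 0.003 0 0;0 0 0 0 0;0 0 0 0 0",
)

```text
time_s: 9.57
eef_pos: [537.2, 31.0, 36.8]
tcp_rot: [[-1.0, -0.017, 0.002], [-0.017, 1.0, 0.0], [-0.002, 0.0, -1.0]]
force: [0.6, -0.3, -1.2]
finger_gap: 35.0
finger_force: 41.2
```

Call:
drive_tool(
  steps="0 0 0.002 0 0;0 0 0.002 0 0;0 0 0 0 0;0 0 0 0 0",
)

```text
time_s: 9.9
eef_pos: [536.9, 31.0, 32.4]
tcp_rot: [[-1.0, -0.017, 0.001], [-0.017, 1.0, 0.0], [-0.001, 0.0, -1.0]]
force: [0.2, -0.0, 1.2]
finger_gap: 34.9
finger_force: 41.3
```

Call:
drive_tool(
  steps="0 0 0 0 0.7;0 0 0 0 0.7;0 0 0 0 0.7;0 0 -0.01 0 0.7;0 0 -0.03 0 0.7;0 0 -0.035 0 0.5;0 0 -0.035 0 0;0 0 -0.035 0 0;0.035 0 0 0 0;0.035 0 0 0 0;0.035 0 0 0 0;0.035 0 0 0 0;0 0 0 0 0",
)

```text
time_s: 10.98
eef_pos: [388.9, 27.6, 176.0]
tcp_rot: [[-1.0, -0.018, -0.007], [-0.018, 1.0, 0.001], [0.007, 0.001, -1.0]]
force: [-0.6, 0.0, -0.2]
finger_gap: 0.1
finger_force: 0.0
```

```bash
python3 - <<'E'
from h import *
st()
for n in("wrist","top"):
    c=capture(n);w=cloud(c);bluec(c)
    for d in models.silhouettes(c,"drawer_front")[:1]:
        P=w[d["pixels"]];P=P[~np.isnan(P[:,0])];P=P[P[:,2]>58];print(len(P),np.round(np.percentile(P,[5,50,95],axis=0)).tolist() if len(P) else"")
E
```

```text
{'time_s': 10.983, 'eef_pos': [388.893, 27.601, 176.037], 'tcp_rot': [[-1.0, -0.018, -0.007], [-0.018, 1.0, 0.001], [0.007, 0.001, -1.0]], 'force': [-0.622, 0.033, -0.196], 'wrist_torque': [-0.0, 0.025, 0.031], 'finger_gap': 0.129, 'q': [-0.458, -0.02, 0.277, 2.179, 0.004, 0.988, 1.405]}
blue [548.8  30.   61.9] rect [547.9  29.7] [32.6 12.5] 1.9
161 [[489.0, -22.0, 59.0], [491.0, -11.0, 64.0], [493.0, 78.0, 66.0]]
blue [537.5  31.8  61.6] rect [538.5  31.5] [32.5 55.8] 89.0
75 [[492.0, 11.0, 61.0], [494.0, 38.0, 65.0], [499.0, 70.0, 69.0]]
```

Call:
drive_tool(
  steps="-0.035 0.002 0 0 0;-0.016 0.001 0.02 0 0;0 0 0.035 0 0;0 0 0.035 0 0;0 0 0.035 0 0;0 0 0.012 0 0;-0.02 0 0 0 0;-0.015 0 0 0 0;-0.01 0 0 0 0;-0.01 0 0 0 0;-0.01 0 0 0 0;-0.01 0 0 0 0;-0.01 0 0 0 0;-0.01 0 0 0 0;-0.01 0 0 0 0;-0.01 0 0 0 0;0 0 0 0 0",
)

```text
time_s: 12.6
eef_pos: [562.6, 34.2, 39.6]
tcp_rot: [[-1.0, -0.017, -0.002], [-0.017, 1.0, -0.0], [0.002, -0.0, -1.0]]
force: [-3.7, -0.8, -2.8]
finger_gap: -0.1
finger_force: 1.9
```

Call:
drive_tool(
  steps="-0.004 0 0 0 0;-0.003 0 0 0 0;-0.003 0 0 0 0;0 0 0 0 0",
)

```text
time_s: 12.93
eef_pos: [570.1, 34.3, 39.4]
tcp_rot: [[-1.0, -0.017, -0.006], [-0.017, 1.0, -0.0], [0.006, 0.0, -1.0]]
force: [-8.8, 0.7, 0.2]
finger_gap: -0.1
finger_force: 0.0
```

Call:
drive_tool(
  steps="-0.003 0 0 0 0;-0.003 0 0 0 0;0 0 0 0 0;0 0 0 0 0",
)

```text
time_s: 13.27
eef_pos: [569.5, 34.2, 37.6]
tcp_rot: [[-1.0, -0.017, -0.019], [-0.017, 1.0, -0.0], [0.019, 0.0, -1.0]]
force: [-18.0, -0.6, 3.0]
finger_gap: 0.1
finger_force: 0.0
```

Call:
drive_tool(
  steps="0.006 0 0 0 0;0.02 0 0 0 0;0.03 0 0 0 0;0.03 0 -0.03 0 0;0 0 -0.04 0 0;0 0 -0.04 0 0;0 0 -0.03 0 0;0 0 0 0 0",
)

```text
time_s: 13.93
eef_pos: [500.5, 33.9, 188.0]
tcp_rot: [[-1.0, -0.017, 0.02], [-0.017, 1.0, 0.004], [-0.02, 0.004, -1.0]]
force: [0.9, -0.0, -0.4]
finger_gap: 0.1
finger_force: 0.0
```

```bash
python3 - <<'E'
from h import *
st()
for n in("top","wrist"):
    c=capture(n);w=cloud(c)
    cv2.imwrite(f"pics/{n}3.png",c["pixels"] if n=="wrist" else cv2.resize(c["pixels"][100:220,250:420],None,fx=4,fy=4))
    for y in(-5,20,50,70):
        m=(abs(w[...,1]-y)<6)&(w[...,0]<640)&(w[...,0]>440)&(w[...,2]>50)&(w[...,2]<75);P=w[m]
        print(n,y,len(P),np.round(np.percentile(P[:,0],[2,50]),1) if len(P) else "")
    for d in models.silhouettes(c,"latch_top")[:1]: print("latch",np.round(np.nanpercentile(w[d["pixels"]],80,axis=0)))
E
```

```text
{'time_s': 13.933, 'eef_pos': [500.538, 33.9, 187.995], 'tcp_rot': [[-1.0, -0.017, 0.02], [-0.017, 1.0, 0.004], [-0.02, 0.004, -1.0]], 'force': [0.914, -0.016, -0.409], 'wrist_torque': [-0.05, -0.064, 0.004], 'finger_gap': 0.05, 'q': [-0.429, 0.167, 0.31, 1.958, -0.062, 1.004, 1.497]}
top -5 0 
top 20 0 
top 50 0 
top 70 0 
wrist -5 164 [579.9 580.9]
wrist 20 0 
wrist 50 0 
wrist 70 155 [578.9 579.9]
latch [636.  38.  97.]
```

View pics/top3.png

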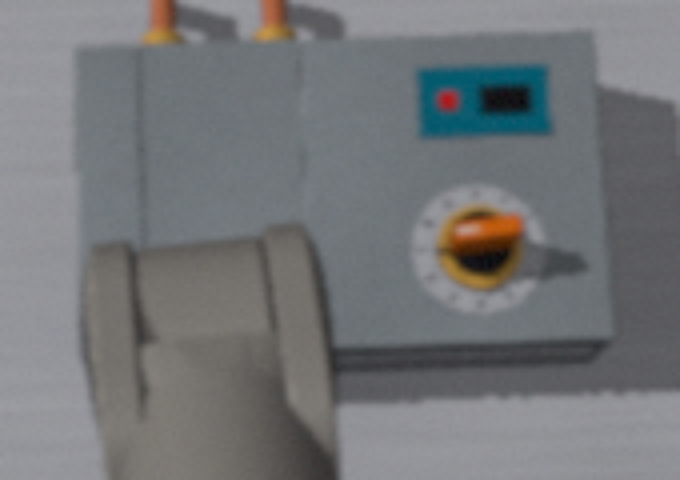

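The enlarged top crop shows the panel flush: no drawer protrudes at about (330,350). The wrist depth puts the panel face at x≈580, which means it is latched. Next is the knob, at (482,237) in the crop.

Call:
drive_tool(
  steps="-0.0208 -0.0251 -0.004 0 0.5;-0.0208 -0.0251 -0.004 0 0.5;-0.0208 -0.0251 0 0 0.5;-0.0208 -0.0251 0 0 0.5;-0.0208 -0.0251 0 0 0.5;-0.0208 -0.0251 0 0 0.5;-0.0208 -0.0251 0 0 0.5;0 0 0 0.121 0.5;0 0 0 0.121 0.5;0 0 0 0.121 0.5;0 0 0 0.121 0.5;0 0 0 0.121 0.5;0 0 0 0.121 0.5;0 0 0 0.121 0.5;0 0 0 0.121 0.5;0 0 0 0.121 0.5;0 0 0 0.121 0.5;0 0 0 0.121 0.5;0 0 0 0.121 0.5",
)

```text
time_s: 15.72
eef_pos: [641.1, -140.0, 185.3]
tcp_rot: [[-0.13, 0.992, -0.002], [0.992, 0.13, -0.001], [-0.0, -0.002, -1.0]]
force: [0.2, 0.8, -0.3]
finger_gap: 42.6
finger_force: 0.0
```

```bash
cat >> h.py <<'E'
def knob(c):
    w=cloud(c);m=(w[...,2]>132)&(w[...,2]<146)&(abs(w[...,0]-649)<40)&(abs(w[...,1]+139)<40);b=c["pixels"].astype(int)
    m&=(b[...,2]>b[...,0]*1.5)
    P=w[m];r=cv2.minAreaRect(P[:,:2].astype(np.float32));print("knob",len(P),np.round(np.mean(P,0),1),np.round(r[0],1),np.round(r[1],1),round(r[2],1))
E
python3 - <<'E'
from h import *
s=st();R=np.array(s["tcp_rot"]);print("tool y yaw",np.degrees(np.arctan2(R[1,1],R[0,1])))
for n in("wrist","side","top"):
    c=capture(n)
    try: knob(c)
    except Exception as e: print(n,e)
E
```

```text
{'time_s': 15.717, 'eef_pos': [641.094, -140.021, 185.326], 'tcp_rot': [[-0.13, 0.992, -0.002], [0.992, 0.13, -0.001], [-0.0, -0.002, -1.0]], 'force': [0.182, 0.782, -0.254], 'wrist_torque': [-0.003, -0.017, 0.037], 'finger_gap': 42.568, 'q': [-0.337, 0.538, 0.704, 1.585, -0.369, 1.158, 0.578]}
tool y yaw 7.446329580777893
knob 1021 [ 649.8 -138.8  139.4] [ 650.4 -140. ] [13.7 44. ] 7.8
knob 56 [ 646.4 -144.9  137.2] [ 647.5 -141.9] [14.3 44.1] 7.5
knob 0 [nan nan nan] [0. 0.] [0. 0.] 0.0
  return _methods._mean(a, axis=axis, dtype=dtype,
  ret = um.true_divide(
```

Call:
drive_tool(
  steps="-0.001 0.0083 0 0 0.5;0 0 0.03 0 0.5;0 0 0.03 0 0.5;0 0 0.011 0 0.5;0 0 0.003 0 0.5;0 0 0 0 0.5;0 0 0 0 0.1;0 0 0 0 0;0 0 0 0 0;0 0 0 0 0;0 0 0 0 0",
  squeeze=40,
)

```text
time_s: 16.78
eef_pos: [651.1, -140.5, 115.3]
tcp_rot: [[-0.136, 0.991, 0.003], [0.991, 0.136, -0.001], [-0.001, 0.003, -1.0]]
force: [-0.6, -0.3, 5.1]
finger_gap: 13.1
finger_force: 41.3
```

```bash
python3 -c "
from h import *
st()"
```

```text
{'time_s': 16.783, 'eef_pos': [651.059, -140.474, 115.337], 'tcp_rot': [[-0.136, 0.991, 0.003], [0.991, 0.136, -0.001], [-0.001, 0.003, -1.0]], 'force': [-0.564, -0.342, 5.121], 'wrist_torque': [-0.033, 0.153, -0.039], 'finger_gap': 13.139, 'q': [-0.304, 0.618, 0.66, 1.628, -0.425, 1.04, 0.62]}
```

Call:
drive_tool(
  steps="0 0 -0.002 0 0;0 0 0 0.1 0;0 0 0 0.12 0;0 0 0 0.12 0;0 0 0 0.12 0;0 0 0 0.12 0;0 0 0 0.12 0;0 0 0 0.12 0;0 0 0 0.1 0;0 0 0 0 0",
)

```text
time_s: 17.62
eef_pos: [650.3, -140.2, 115.5]
tcp_rot: [[0.707, 0.707, 0.001], [0.707, -0.707, -0.002], [-0.001, 0.002, -1.0]]
force: [0.5, -0.6, -1.7]
finger_gap: 13.2
finger_force: 41.1
```

```bash
cat > t.py <<'E'
from h import *
s=manip.observe();R=np.array(s["tcp_rot"]);print("yaw cw from 7.8:",round(float(np.radians(7.8)-np.arctan2(R[1,1],R[0,1])),3),"tau",np.round(s["wrist_torque"],3),np.round(s["force"],1),np.round(s["eef_pos"],1),round(s["q"][6],2),s["finger_gap"])
E
python3 t.py
```

```text
yaw cw from 7.8: 0.921 tau [-0.302 -0.367 -0.027] [ 0.5 -0.6 -1.7] [ 650.3 -140.2  115.5] -0.17 13.185678075972124
```

Call:
drive_tool(
  steps="0 0 0 0.1 0;0 0 0 0.1 0",
)

```text
time_s: 17.78
eef_pos: [650.2, -140.0, 115.5]
tcp_rot: [[0.833, 0.553, 0.001], [0.553, -0.833, -0.0], [0.001, 0.001, -1.0]]
force: [1.1, -0.1, -1.2]
finger_gap: 13.0
finger_force: 40.8
```

```bash
python3 t.py
```

```text
yaw cw from 7.8: 1.121 tau [-0.379 -0.313  0.196] [ 1.1 -0.1 -1.2] [ 650.2 -140.   115.5] -0.34 12.96179845102302
```

Call:
drive_tool(
  steps="0 0 0 0.1 0;0 0 0 0 0",
)

```text
time_s: 17.95
eef_pos: [650.1, -139.9, 115.4]
tcp_rot: [[0.883, 0.469, 0.0], [0.469, -0.883, -0.001], [-0.0, 0.001, -1.0]]
force: [1.2, -1.2, -0.4]
finger_gap: 12.8
finger_force: 41.1
```

```bash
python3 t.py
```

```text
yaw cw from 7.8: 1.219 tau [-0.263 -0.329 -0.008] [ 1.2 -1.2 -0.4] [ 650.1 -139.9  115.4] -0.43 12.805885693299917
```

Call:
drive_tool(
  steps="0 0 0 0.1 0;0 0 0 0.05 0;0 0 0 0 0",
)

```text
time_s: 18.2
eef_pos: [650.0, -139.9, 115.4]
tcp_rot: [[0.943, 0.334, 0.0], [0.334, -0.943, -0.0], [0.0, 0.0, -1.0]]
force: [1.1, -1.1, -0.5]
finger_gap: 13.3
finger_force: 41.1
```

```bash
python3 t.py
```

```text
yaw cw from 7.8: 1.367 tau [-0.296 -0.225 -0.094] [ 1.1 -1.1 -0.5] [ 650.  -139.9  115.4] -0.55 13.25755517654925
```

Call:
drive_tool(
  steps="0 0 0 0.1 0;0 0 0 0.05 0;0 0 0 0 0",
)

```text
time_s: 18.45
eef_pos: [650.0, -139.7, 115.4]
tcp_rot: [[0.982, 0.189, 0.0], [0.189, -0.982, 0.0], [0.0, -0.0, -1.0]]
force: [1.6, -0.6, 0.2]
finger_gap: 13.1
finger_force: 41.2
```

```bash
python3 t.py
```

```text
yaw cw from 7.8: 1.517 tau [-0.211 -0.196 -0.03 ] [ 1.6 -0.6  0.2] [ 650.  -139.7  115.4] -0.68 13.065883832422326
```

Call:
drive_tool(
  steps="0 0 0 0.1 0;0 0 0 0.05 0;0 0 0 0 0",
)

```text
time_s: 18.7
eef_pos: [650.0, -139.6, 115.4]
tcp_rot: [[0.999, 0.041, 0.0], [0.041, -0.999, 0.0], [0.0, -0.0, -1.0]]
force: [1.9, -0.8, 1.0]
finger_gap: 13.2
finger_force: 41.2
```

```bash
python3 t.py
```

```text
yaw cw from 7.8: 1.666 tau [-0.093 -0.238  0.144] [ 1.9 -0.8  1. ] [ 650.  -139.6  115.4] -0.81 13.201873815255917
```

Call:
drive_tool(
  steps="0 0 0 0.08 0;0 0 0 0 0;0 0 0 0 0",
)

```text
time_s: 18.95
eef_pos: [650.0, -139.6, 115.4]
tcp_rot: [[0.999, -0.039, 0.0], [-0.039, -0.999, 0.001], [0.0, -0.001, -1.0]]
force: [0.6, 0.1, 0.4]
finger_gap: 13.4
finger_force: 41.2
```

```bash
python3 t.py
```

```text
yaw cw from 7.8: 1.746 tau [-0.006 -0.257  0.033] [0.6 0.1 0.4] [ 650.  -139.6  115.4] -0.88 13.368098090923263
```

Call:
drive_tool(
  steps="0 0 0 0.08 0;0 0 0 0 0;0 0 0 0 0",
)

```text
time_s: 19.2
eef_pos: [650.0, -139.5, 115.5]
tcp_rot: [[0.993, -0.12, 0.0], [-0.12, -0.993, 0.001], [0.0, -0.001, -1.0]]
force: [0.4, 0.4, 0.7]
finger_gap: 13.5
finger_force: 41.4
```

```bash
python3 t.py
```

```text
yaw cw from 7.8: 1.827 tau [ 0.08  -0.297 -0.174] [0.4 0.4 0.7] [ 650.  -139.5  115.5] -0.95 13.540693041830384
```

Call:
drive_tool(
  steps="0 0 0 0.08 0;0 0 0 0 0;0 0 0 0 0",
)

```text
time_s: 19.45
eef_pos: [650.0, -139.4, 115.4]
tcp_rot: [[0.98, -0.198, 0.0], [-0.198, -0.98, 0.001], [0.0, -0.001, -1.0]]
force: [1.4, 0.9, 1.6]
finger_gap: 13.1
finger_force: 41.4
```

```bash
python3 t.py
```

```text
yaw cw from 7.8: 1.907 tau [ 0.174 -0.326 -0.192] [1.4 0.9 1.6] [ 650.  -139.4  115.4] -1.02 13.148011307523669
```

Call:
drive_tool(
  steps="0 0 0 0.08 0;0 0 0 0 0;0 0 0 0 0",
)

```text
time_s: 19.7
eef_pos: [650.0, -139.4, 115.4]
tcp_rot: [[0.961, -0.276, 0.0], [-0.276, -0.961, 0.001], [-0.0, -0.001, -1.0]]
force: [1.6, 1.4, 1.2]
finger_gap: 13.3
finger_force: 41.5
```

```bash
python3 t.py
```

```text
yaw cw from 7.8: 1.986 tau [ 0.339 -0.273 -0.172] [1.6 1.4 1.2] [ 650.  -139.4  115.4] -1.09 13.274168006678506
```

```bash
cat > t.py <<'E'
from h import *
A=[];B=[]
for i in range(3):
    s=manip.observe();A.append(s["wrist_torque"]);B.append(s["tau"][6])
    if i<2: capture("wrist")
R=np.array(s["tcp_rot"]);print("cw",round(float((np.radians(7.8)-np.arctan2(R[1,1],R[0,1]))%6.283),3),"tau",np.round(A,2).tolist(),"t7",np.round(B,3),round(s["q"][6],2),s["time_s"])
E
python3 t.py
```

```text
cw 1.987 tau [[0.34, -0.27, -0.17], [0.36, -0.31, -0.09], [0.4, -0.32, -0.07]] t7 [0.118 0.138 0.121] -1.09 19.8
```

Call:
drive_tool(
  steps="0 0 0 0.08 0;0 0 0 0 0;0 0 0 0 0",
)

```text
time_s: 20.05
eef_pos: [650.0, -139.3, 115.4]
tcp_rot: [[0.936, -0.352, 0.0], [-0.352, -0.936, 0.001], [-0.0, -0.001, -1.0]]
force: [1.6, 1.8, 2.1]
finger_gap: 13.6
finger_force: 41.5
```

```bash
python3 t.py
```

```text
cw 2.067 tau [[0.53, -0.3, -0.05], [0.56, -0.28, -0.03], [0.55, -0.28, 0.03]] t7 [-0.011 -0.003 -0.017] -1.16 20.15
```

Call:
drive_tool(
  steps="0 0 0 0.08 0;0 0 0 0 0;0 0 0 0 0",
)

```text
time_s: 20.4
eef_pos: [650.0, -139.3, 115.4]
tcp_rot: [[0.905, -0.426, 0.0], [-0.426, -0.905, 0.001], [-0.0, -0.001, -1.0]]
force: [1.7, 3.0, 2.4]
finger_gap: 13.3
finger_force: 41.5
```

```bash
python3 t.py
```

```text
cw 2.148 tau [[0.7, -0.32, 0.07], [0.8, -0.39, 0.11], [0.8, -0.35, 0.14]] t7 [-0.125 -0.112 -0.126] -1.23 20.5
```

Joint-7 torque crosses zero at 2.065 rad with a spring slope. That is the clutch's second rest, so there has been one click and the screw bottomed at about 1.54. I'll ease to the rest and let go.

Call:
drive_tool(
  steps="0 0 0 -0.06 0;0 0 0 0 0;0 0 0 0 0.5;0 0 0 0 0.5;0 0 0 0 0.5;0 0 -0.01 0 0.5;0 0 -0.03 0 0.5;0 0 -0.035 0 0.5;0 0 -0.035 0 0.5;0 0 0 0 0.5",
)

```text
time_s: 21.33
eef_pos: [652.3, -143.4, 233.8]
tcp_rot: [[0.927, -0.375, 0.011], [-0.375, -0.927, -0.005], [0.012, 0.001, -1.0]]
force: [1.6, -0.3, 0.1]
finger_gap: 43.0
finger_force: 0.0
```

```bash
python3 - <<'E'
from h import *
st();c=capture("wrist");cv2.imwrite("pics/w4.png",c["pixels"]);knob(c)
E
```

```text
{'time_s': 21.333, 'eef_pos': [652.331, -143.434, 233.797], 'tcp_rot': [[0.927, -0.375, 0.011], [-0.375, -0.927, -0.005], [0.012, 0.001, -1.0]], 'force': [1.649, -0.304, 0.104], 'wrist_torque': [-0.06, -0.073, 0.015], 'finger_gap': 42.965, 'q': [-0.577, 0.751, 1.24, 1.516, -0.719, 1.377, -1.243]}
knob 668 [ 651.4 -141.7  139.4] [ 650.6 -141.3] [13.3 43.2] 68.2
```

View pics/w4.png

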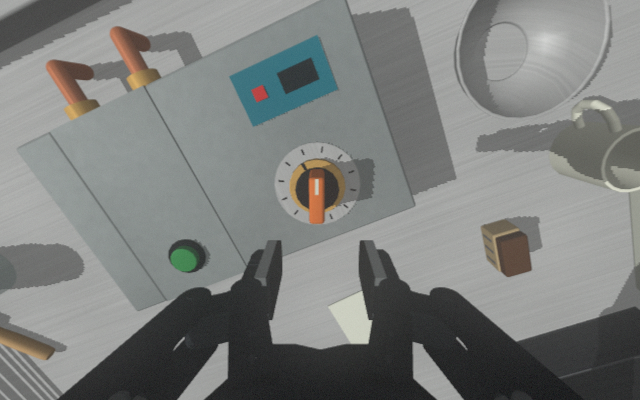

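The wrist picture shows the knob at (317,188), turned 2.09 rad in all. The collar mark at (303,165) lags the pointer by about 0.5 rad, which is one click. The drawer is flush and the gripper is clear.

```bash
python3 -c "
from station import manip
print(manip.close_job())"
```

```text
the job is handed in; nothing more can be done
None
```

The job is handed in, with no verdict returned: by my measurements the blue-topped cartridge is in the tray, the drawer is latched shut, and the knob is screwed down tight with one clutch click (about 0.52 rad of slip).

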